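# Hang the spare G-clamp on the clamp carousel

### The arm

A 6-joint arm with a two-finger parallel gripper is mounted at the origin on a cart in front of the work surface, level with it; the furniture and walls round the work are solid. World frame = base frame: x ahead of the robot, y to its left, z up, the work surface at z = 0. Lengths are in m, angles in rad, forces in N, time in s.
With the tool pointing down it reaches from about 0.35 to 0.85 m from the base axis. Payload 8.1 kg.
Tool frame: the origin (TCP) lies at the centre of the arm's flange, where the gripper is bolted on; the fingertips stand 186 mm ahead of it and the grasp point (between the pads) lies 167 mm ahead of it; z points along the fingers, y is the line along which they close (so a half turn about z gives the same grasp; the last joint's range is limited). The gripper opens to 93 mm and grips with 3 to 60 N. Pads are 15 mm wide; open, the fingers measure 128 mm over their backs; the gripper's body (75 mm by 188 mm) begins 65 mm behind the grasp point.
Start: joints at [-1.248, 0.13, 1.488, -0, 1.523, -0.085], TCP at [0.238, -0.551, 0.405] pointing down, gripper open.
Joint ranges: [-2.96, 2.96], [-0.89, 2.26], [0.02, 2.5], [-1.34, 4.48], [0, 2.73], [-2.66, 2.66]. Speed limits (rad/s): [2.39, 2.39, 2.79, 3.14, 3.14, 3.14].

### API

Orientations are given as a rotation vector (axis times angle).
In Python, from plant import robot gives the robot as it stands.
- The arm moves only by the tool apply_moves, never from a script. Its argument "series" is a list of rows, each a list of 2 entries, a list of its own where there are three numbers: the shift along the tool's x, y, z in mm, then the turn, a rotation vector about the tool's x, y, z in rad. A call has 1 to 12 rows; each row shifts and turns the commanded pose from where the row before left it, along the tool's axes as they then stand; what a row does not reach is not made up. A row lasts 1/12 s, in which the tool goes at most 41.7 mm and 7.16 degrees, less where a joint would pass 70% of its speed; a pose out of reach is approached as far as the arm can. A call is refused whole if a number of a shift passes 41.7 or a number of a turn 0.125, either way. A call with a gripper value outside its range is refused whole. "claw" is the opening, from 0 (shut) to 1 (fully open), set as the call begins (left out, the last holds). The fingers move at their own pace and stop on an object; "newtons" is the grip in N (left out, the last holds). Time passes only in rows, so rows that do not move let the fingers close. It gives the time, the measured TCP pose, the force, the opening and the grip force at its end, in the units of the state.
- robot.read_state(): the state, without advancing time (a new reading comes with each control period).
- robot.read_camera(name): name is "scene" or "top" or "wrist"; returns (picture, depth): 384x512x3 uint8, blue, green, red; 384x512 float32, m along the optical axis (not along the pixel's ray), 0 where there is no reading.
- robot.calibration(name): a dict with "fx", "fy", "cx", "cy" (pixels), "extrinsics" (4x4, takes a point from world to camera coordinates). Camera axes: x right, y down, z forward; pixel columns grow to the right and rows downward; lengths in m; the calibration is good to about 2 mm. The wrist camera is an equidistant fisheye: a pixel r from the principal point sees the ray r / f radians off the axis. A picture is of the moment at which its call begins: read the wrist's pose just before it. calibration takes no time and is no camera call; for the wrist camera it gives the pose at the moment of the call.
- robot.close_job(): hands the job in; it is judged then, once.
The state is a dict: "t": time; "q": joint angles; "dq": joint speeds; "joint_torque": joint torques, N m; "tool_pos": TCP position; "orientation": TCP orientation; "force": force on the tool from outside, world axes, zero at the start; "wrist_torque": the same for the moment, N m; "opening": finger opening in m; "gripper_force": force on a finger pad.
Only numpy, scipy, OpenCV 4.12 (cv2) and the standard library are available. Lean on these libraries where they do the work, as an engineer would, in place of code of your own. Each camera call takes 0.05 s, during which the arm holds its last target. There are 200 camera calls.

### The job

The tacked work piece no longer needs its clamp. Turn the clamp carousel until the empty arm points at you, in line with the yellow loading pointer on its foot; then lift the clamp off the work piece and hang it by its back on that empty arm, between shoulder and lip, and leave the arm facing the pointer. The three clamps already hung must stay on their arms, and the work piece, paint tin, tape measure and welding magnet must stay where they are.

Things in the scene. Friction and masses are not known exactly. Their poses are not given: they have to be found in the camera images.
- clamp_grip (a point): dark G-clamp to hang, 0.56 to 0.84 kg, open side down over the work piece's upright. Point: middle of its back, 37 mm above its centre of mass; grip it from above across the 18 mm thickness. Axes: x along the back toward the T-handle, y up, z level through the thickness. The back is 22 mm high, straight from x -35 to +21 mm. The clamp reaches from x -61 (anvil) to +104 mm (handle end)
- clamp_saddle (a point): underside of the same back, 11 mm below clamp_grip: it rests on the upright now, on the seat when hung. Same axes
- clamp_mouth (a point): middle of the same clamp's mouth, 87 mm below clamp_grip's height and 10 mm toward the anvil, between anvil and screw pad, 44 mm apart along x: a plate or arm enters here from below. Same axes. The legs outside it (69 mm apart inside) end 12 mm lower; the T-bar, 106 mm from here along +x, ends 35 mm lower. The screw is fixed
- empty_seat (a point): the empty arm: middle of the top of its black rubber seat, 130 mm from the carousel's axis, 155 mm above the bench. Axes: x outward along the arm, y across it (counter-clockwise from above), z up. Seat 18 mm wide, from x -34 mm (inner shoulder, stands 6 mm above it) to x +34 mm (upturned lip, 8 mm thick, stands 18 mm above it): a wide-open gripper would strike the lip
- empty_bar (a point): middle of the empty arm's plain blue bar, 62 mm from the axis and 9 mm below seat level: bar 16 mm wide, 14 mm high, from hub to shoulder (90 mm from the axis). Push it or another arm sideways here with shut fingertips. Four such arms at right angles, the other three loaded. They turn all the way round either way, friction 0.25 N m, no detent, and stay where left. Axes as empty_seat
- rotor (a joint): turn of the four-armed blue rotor since the start, rad, counter-clockwise from above; reads 0 at the start, wherever the empty arm then points
- hub_top (a point): top of the hub's end cap, on the carousel's axis, 175 mm above the bench; same axes as empty_seat. Hub radius 32 mm at arm level
- loading_mark (a point): where empty_seat must come: a point 155 mm above the bench over the yellow pointer that sticks out of the carousel's fixed round foot (radius 105 mm; pointer tip at 151 mm) on the side facing the robot. Its x axis points from here to the carousel's axis, z up
- hung_clamp_a_top (a point): clamp like the one to hang, loose, already hung on the arm 90 deg counter-clockwise of the empty one; same point and axes as clamp_grip, its handle toward counter-clockwise; about 166 mm above the bench
- hung_clamp_b_top (a point): the same, on the arm opposite the empty one
- hung_clamp_c_top (a point): the same, on the arm 270 deg counter-clockwise of the empty one
- work_top (a point): the work piece, loose, 1.3 kg: steel base plate 120 x 110 x 10 mm with an upright plate 100 (x) x 6 (y) x 120 mm high along its middle, small gusset on one side. The point is the middle of the upright's top edge, 130 mm above the bench; x along the upright, y across it
- tin_mid (a point): paint tin, grey-white, 104 mm diameter, 128 mm high, loose; the point is at its middle, half-way up
- tape_mid (a point): yellow tape measure, 36 x 80 x 63 mm high, loose; point half-way up
- magnet_mid (a point): red triangular welding magnet lying flat, 68 x 110 x 16 mm, loose; point half-way up

How it is judged:
By the outcome, as a careful person would: the job done as asked, in the order asked, and still so for the second after the job is handed in, with the robot touching nothing.
It also fails if it takes over 72 s, if anything falls off the work surface, if the arm or the gripper's body presses on something with over 40 N, if the wrist force passes 120 N, or if a joint passes its speed limit or range.

## Working session

There is one attempt and no reset: what is moved stays moved. The work goes in short steps, Python scripts to look and compute and a tool call to move; the robot and the scene stay as the last step left them, time stands still between calls to the robot, and variables do not carry over. Pictures are saved under pics/ and viewed, at most 10 in all, crops included, and the job is handed in when it is done.

Besides the shell and the picture viewer there is one more tool, called after "Request:" by a JSON object that holds its "fn" and its "kwargs". apply_moves: Moves the arm, as the interface text tells. Its arguments: {"type":"object","properties":{"series":{"type":"array"},"claw":{"type":"number"},"newtons":{"type":"number"}},"required":["series"]}

```bash
mkdir -p pics; ls
cat > h.py <<'E'
import numpy as np, cv2
from plant import robot
from scipy.spatial.transform import Rotation as R
def pts(name, depth, cal):
    v,u=np.mgrid[0:384,0:512]
    x=(u-cal['cx'])/cal['fx']*depth; y=(v-cal['cy'])/cal['fy']*depth
    P=np.stack([x,y,depth],-1); T=np.linalg.inv(np.array(cal['extrinsics']))
    W=P@T[:3,:3].T+T[:3,3]; W[depth<=0]=np.nan
    return W
E
python3 - <<'E'
from h import *
s=robot.read_state(); print({k:np.round(v,3) for k,v in s.items()})
a=[]
for n in ("scene","top"):
    im,d=robot.read_camera(n); c=robot.calibration(n); a.append(im)
    np.savez(f'{n}0.npz',im=im,d=d,**{k:np.array(v) for k,v in c.items()})
    T=np.linalg.inv(np.array(c['extrinsics'])); print(n,c['fx'],T.round(3).tolist())
    cv2.imwrite(f'pics/{n}0.png',cv2.resize(im,(800,600)))
E
```

```text
pics
{'t': np.float64(0.0), 'q': array([-1.248,  0.131,  1.489, -0.   ,  1.523, -0.085]), 'dq': array([-0.001, -0.001, -0.002,  0.001, -0.001,  0.001]), 'joint_torque': array([-3.0000e-03, -5.5985e+01, -4.9176e+01,  7.7000e-02,  3.6000e-02,
       -0.0000e+00]), 'tool_pos': array([ 0.238, -0.551,  0.404]), 'orientation': array([-3.075, -0.636,  0.   ]), 'force': array([-1.492, -1.019, -0.035]), 'wrist_torque': array([ 0.015, -0.027,  0.029]), 'gripper_force': np.float64(0.0), 'opening': np.float64(0.093)}
scene 478.1967737471484 [[0.544, -0.539, 0.643, -0.476], [-0.839, -0.365, 0.404, -0.665], [0.017, -0.759, -0.651, 1.212], [0.0, 0.0, 0.0, 1.0]]
top 388.21254648560193 [[0.147, -0.969, 0.197, 0.363], [-0.989, -0.145, 0.024, 0.007], [0.005, -0.199, -0.98, 1.254], [0.0, 0.0, 0.0, 1.0]]
```

View pics/scene0.png

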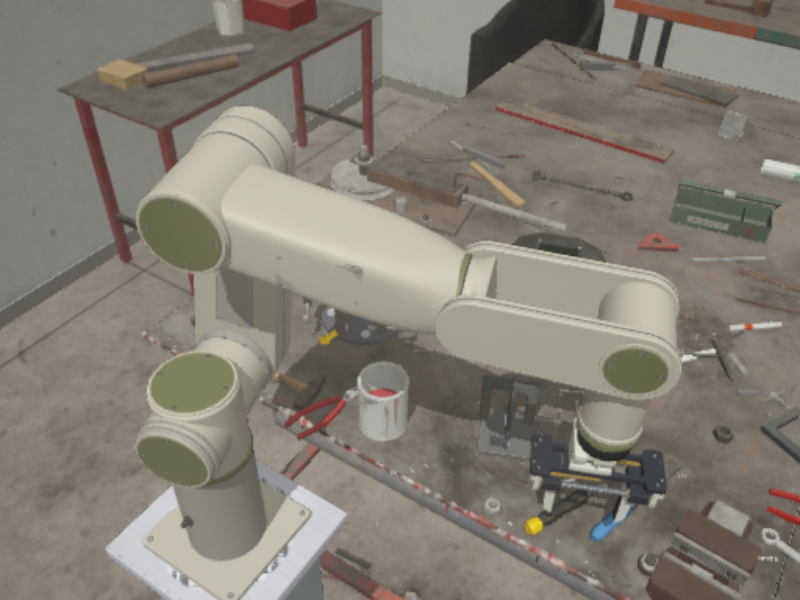

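View pics/top0.png

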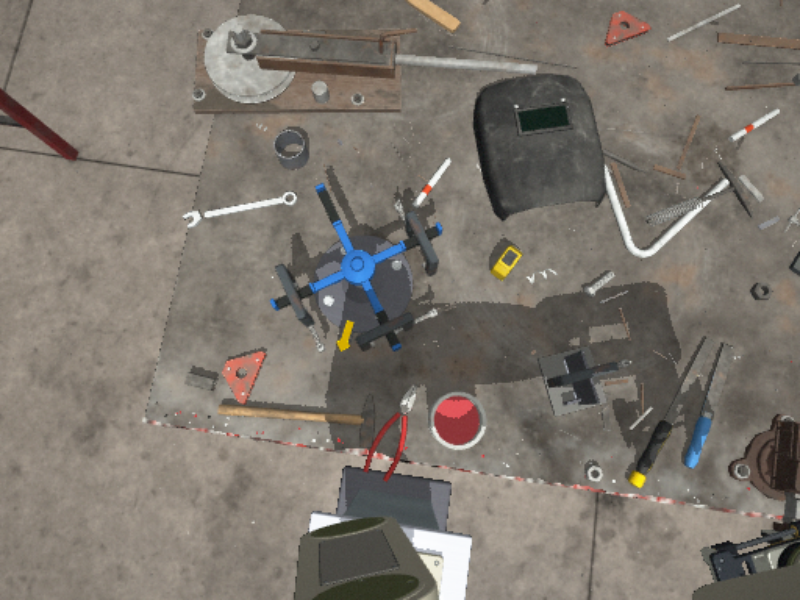

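The top view shows the hub at about (357,265), with the empty arm pointing away from me (tip at (320,185)) and the yellow pointer at (346,335). The clamp sits on the work piece at (585,372) with its handle to the right. The tin is at (458,420), the tape at (507,262) and the magnet at (243,375). In the scene view the arm hides most of the carousel.

```bash
cat >> h.py <<'E'
def load(n):
    z=np.load(n+'.npz'); c={k:z[k] for k in('fx','fy','cx','cy','extrinsics')}
    return z['im'],z['d'],c,pts(n,z['d'],c)
def blobs(mask,W,tag,amin=12):
    n,l,st,_=cv2.connectedComponentsWithStats(mask.astype(np.uint8))
    for i in range(1,n):
        if st[i,4]<amin: continue
        p=W[l==i]; p=p[~np.isnan(p[:,0])]
        if not len(p): continue
        m=np.median(p,0); q=p[:,:2]-p[:,:2].mean(0); w,v=np.linalg.eigh(np.cov(q.T))
        print(tag,st[i].tolist(),'med',m.round(4),'mean',p.mean(0).round(4),'min',p.min(0).round(3),'max',p.max(0).round(3),'ax',np.degrees(np.arctan2(v[1,1],v[0,1])).round(1))
def hsv(im): return cv2.cvtColor(im,cv2.COLOR_BGR2HSV).astype(int)
E
python3 - <<'E'
from h import *
im,d,c,W=load('top0'); H=hsv(im); z=W[...,2]
reg=(W[...,0]>0.3)&(W[...,0]<1.1)&(abs(W[...,1])<.75)
blue=(H[...,0]>95)&(H[...,0]<125)&(H[...,1]>120)
blobs(reg&blue,W,'blue'); blobs(reg&blue&(z>.167),W,'hub')
yel=(H[...,0]>18)&(H[...,0]<32)&(H[...,1]>140)&reg
blobs(yel,W,'yel')
tall=reg&(z>.1)
blobs(tall,W,'tall',20)
# work region
v,u=np.mgrid[0:384,0:512]
w=(u>335)&(u<415)&(v>210)&(v<275)
for lo,hi in((.145,.17),(.12,.137),(.137,.16),(.005,.02)): blobs(w&(z>lo)&(z<hi),W,f'work{lo}')
# dark high stuff near carousel
car=(u>165)&(u<290)&(v>110)&(v<235)
blobs(car&~blue&(z>.14)&(z<.2),W,'carhi',8)
cv2.imwrite('pics/crop.png',np.hstack([cv2.resize(im[105:240,165:300],(400,400),interpolation=cv2.INTER_CUBIC),cv2.resize(im[195:285,335:425],(400,400),interpolation=cv2.INTER_CUBIC)]))
E
```

```text
blue [202, 117, 6, 7, 26] med [0.7548 0.2262 0.1706] mean [0.7552 0.2262 0.168 ] min [0.749 0.22  0.15 ] max [0.763 0.233 0.177] ax 126.0
blue [198, 140, 62, 61, 878] med [0.6141 0.1314 0.1566] mean [0.617  0.1325 0.1569] min [0.535 0.05  0.01 ] max [0.704 0.223 0.18 ] ax 126.5
blue [279, 142, 4, 8, 23] med [ 0.7097 -0.0065  0.1718] mean [ 0.71   -0.0063  0.168 ] min [ 0.704 -0.012  0.152] max [ 0.719 -0.001  0.179] ax -146.7
blue [173, 191, 6, 8, 22] med [0.5227 0.2687 0.1717] mean [0.5228 0.2693 0.1682] min [0.516 0.265 0.147] max [0.531 0.277 0.176] ax -144.4
blue [251, 219, 6, 6, 21] med [0.4795 0.0388 0.1727] mean [0.479  0.0384 0.1703] min [0.473 0.031 0.156] max [0.488 0.045 0.178] ax 129.1
blue [438, 267, 17, 33, 259] med [ 0.3981 -0.5739  0.0235] mean [ 0.397  -0.5743  0.0231] min [ 0.346 -0.597  0.011] max [ 0.446 -0.555  0.031] ax 164.8
hub [202, 117, 6, 5, 17] med [0.7562 0.2277 0.1727] mean [0.756  0.2265 0.1724] min [0.75  0.22  0.167] max [0.763 0.233 0.177] ax 126.5
hub [279, 142, 4, 6, 14] med [ 0.7108 -0.0068  0.1739] mean [ 0.7114 -0.0065  0.1739] min [ 0.706 -0.01
[... 2781 characters left out ...]
9] med [ 0.4249 -0.4639  0.0096] mean [ 0.4253 -0.4627  0.0097] min [ 0.403 -0.479  0.005] max [ 0.447 -0.445  0.015] ax 143.4
carhi [204, 122, 14, 21, 128] med [0.7257 0.2055 0.156 ] mean [0.7259 0.2062 0.1557] min [0.696 0.183 0.145] max [0.756 0.229 0.162] ax -145.4
carhi [258, 135, 25, 37, 383] med [0.6843 0.0212 0.1748] mean [0.6845 0.0218 0.1687] min [ 0.638 -0.014  0.141] max [0.732 0.057 0.184] ax -145.7
carhi [176, 169, 24, 37, 395] med [0.5459 0.2398 0.1757] mean [0.5461 0.2401 0.169 ] min [0.501 0.207 0.141] max [0.597 0.279 0.183] ax -146.2
carhi [228, 199, 37, 24, 390] med [0.5063 0.0625 0.176 ] mean [0.5078 0.0628 0.17  ] min [0.471 0.016 0.141] max [0.542 0.111 0.183] ax 124.4
```

View pics/crop.png

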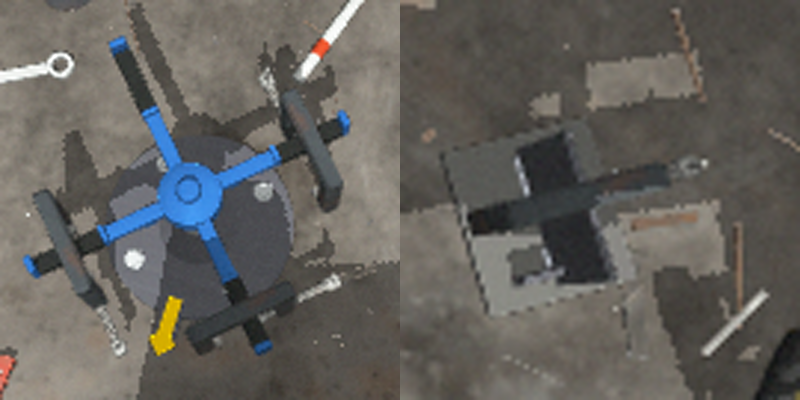

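The crops show the empty arm clearly, the three hung clamps with handles counter-clockwise, and the clamp across the upright with its handle toward -y. The hub is at about (0.617, 0.132), the empty arm at 34.3° and the pointer near 171.5°. So I'll push the empty arm about +137°.

```bash
cat >> h.py <<'E'
def goto(p,yang):
    """tool-frame shift (mm) and z turn (rad) from the present pose to TCP p with tool y at yang deg"""
    s=robot.read_state(); M=R.from_rotvec(s['orientation']).as_matrix()
    d=M.T@(np.array(p)-s['tool_pos'])*1000
    ya=np.degrees(np.arctan2(M[1,1],M[0,1])); t=(yang-ya+180)%360-180
    print('t %.2f'%s['t'],'pos',np.round(s['tool_pos'],4),'yang %.2f'%ya,'tilt',np.round(M[:,2],4),'F',np.round(s['force'],1),'open %.4f'%s['opening'])
    print('shift',d.round(1),'len %.0f'%np.linalg.norm(d),'turn %.3f'%-np.radians(t))
E
python3 - <<'E'
from h import *
goto((.6884,.1378,.42),-55.7)
im,d,c,W=load('top0'); H=hsv(im)
y=(H[...,0]>18)&(H[...,0]<32)&(H[...,1]>140); y[:, :210]=0;y[:,230:]=0
q=W[y&(abs(W[...,2]-.014)<.006)][:,:2]-[.6172,.1322]; a=np.degrees(np.arctan2(q[:,1],q[:,0]))
print(np.median(a),a.mean(),np.linalg.norm(q,axis=1).max())
L=cv2.fitLine(q.astype(np.float32),cv2.DIST_L2,0,.001,.001).ravel(); print(L,np.degrees(np.arctan2(L[1],L[0])))
E
```

```text
t 0.10 pos [ 0.2379 -0.5506  0.4038] yang -66.64 tilt [-6.0e-04  1.6e-03 -1.0e+00] F [ 0.3  0.4 -0. ] open 0.0926
shift [ 686.6 -453.3  -15.4] len 823 turn -0.191
171.54747592031217 171.41088888148934 0.1472086555097269
[ 0.98910344 -0.14722209 -0.11551394  0.01743728] -8.465977
```

Request:
{"fn": "apply_moves", "kwargs": {"series": [[[28.6, -18.9, -0.6], [0, 0, 0]], [[28.6, -18.9, -0.6], [0, 0, 0]], [[28.6, -18.9, -0.6], [0, 0, 0]], [[28.6, -18.9, -0.6], [0, 0, 0]], [[28.6, -18.9, -0.6], [0, 0, 0]], [[28.6, -18.9, -0.6], [0, 0, 0]], [[28.6, -18.9, -0.6], [0, 0, 0]], [[28.6, -18.9, -0.6], [0, 0, 0]], [[28.6, -18.9, -0.6], [0, 0, 0]], [[28.6, -18.9, -0.6], [0, 0, 0]], [[28.6, -18.9, -0.6], [0, 0, 0]], [[28.6, -18.9, -0.6], [0, 0, 0]]], "claw": 0, "newtons": 20}}

```text
t: 1.1
tool_pos: [0.4636, -0.2048, 0.4117]
orientation: [-3.076, -0.636, 0.001]
force: [-0.1, -0.3, 0.6]
opening: 0.0176
gripper_force: 0.0
```

Request:
{"fn": "apply_moves", "kwargs": {"series": [[[28.6, -18.9, -0.6], [0, 0, 0]], [[28.6, -18.9, -0.6], [0, 0, 0]], [[28.6, -18.9, -0.6], [0, 0, 0]], [[28.6, -18.9, -0.6], [0, 0, 0]], [[28.6, -18.9, -0.6], [0, 0, 0]], [[28.6, -18.9, -0.6], [0, 0, 0]], [[28.6, -18.9, -0.6], [0, 0, 0]], [[28.6, -18.9, -0.6], [0, 0, 0]], [[28.6, -18.9, -0.6], [0, 0, 0]], [[28.6, -18.9, -0.6], [0, 0, 0]]]}}

```text
t: 1.93
tool_pos: [0.6512, 0.0821, 0.4173]
orientation: [-3.076, -0.636, 0.001]
force: [0.2, -0.3, 1.6]
opening: 0.0003
gripper_force: 0.0
```

Request:
{"fn": "apply_moves", "kwargs": {"series": [[[28.6, -18.9, -0.6], [0, 0, 0]], [[28.6, -18.9, -0.6], [0, 0, 0]], [[0, 0, 0], [0, 0, -0.095]], [[0, 0, 0], [0, 0, -0.096]], [[0, 0, 0], [0, 0, 0]], [[0, 0, 0], [0, 0, 0]]]}}

```text
t: 2.43
tool_pos: [0.6881, 0.1379, 0.4184]
orientation: [-3.003, -0.922, 0.002]
force: [0.3, 0.4, -0.1]
opening: 0.0004
gripper_force: 0.0
```

Run:
```python
from h import *
goto((.6884,.1378,.323),-55.7)
im,d=robot.read_camera('top'); c=robot.calibration('top')
np.savez('top1.npz',im=im,d=d,**{k:np.array(v) for k,v in c.items()})
im2,d2=robot.read_camera('scene'); c=robot.calibration('scene')
np.savez('scene1.npz',im=im2,d=d2,**{k:np.array(v) for k,v in c.items()})
cv2.imwrite('pics/a.png',np.hstack([im[60:300,140:440],im2[130:370,200:500]]))
```

```text
t 2.43 pos [0.6881 0.1379 0.4184] yang -55.85 tilt [-1.1e-03 -2.0e-04 -1.0e+00] F [ 0.3  0.4 -0.1] open 0.0004
shift [ 0.3  0.3 95.4] len 95 turn -0.003
```

View pics/a.png

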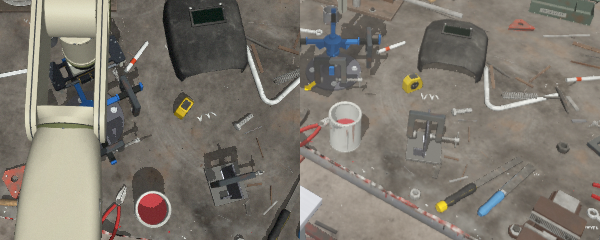

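The fingers are between arm C and the empty arm, clear of both. The scene view (right half) now shows the clamp unobstructed, for cross-checking. Next I lower, close the gap and push.

Request:
{"fn": "apply_moves", "kwargs": {"series": [[[0, 0, 25], [0, 0, 0]], [[0, 0, 25], [0, 0, 0]], [[0, 0, 25], [0, 0, 0]], [[0, 0, 20], [0, 0, 0]], [[0, 0, 0], [0, 0, 0]], [[0, -2, 0], [0, 0, 0]], [[0, -3, 0], [0, 0, 0]], [[0, -3, 0], [0, 0, 0]], [[0, -2, 0], [0, 0, 0]], [[0, 0, 0], [0, 0, 0]]]}}

```text
t: 3.37
tool_pos: [0.6827, 0.1467, 0.326]
orientation: [3.001, 0.927, 0.004]
force: [-0.6, 0.4, 0.2]
opening: 0.0004
gripper_force: 0.0
```

Request:
{"fn": "apply_moves", "kwargs": {"series": [[[0.6, -1.56, 0], [0, 0, -0.025]], [[0.6, -1.56, 0], [0, 0, -0.025]], [[1.2, -3.13, 0], [0, 0, -0.05]], [[1.2, -3.13, 0], [0, 0, -0.05]], [[1.2, -3.13, 0], [0, 0, -0.05]], [[1.2, -3.13, 0], [0, 0, -0.05]], [[1.2, -3.13, 0], [0, 0, -0.05]], [[1.2, -3.13, 0], [0, 0, -0.05]], [[1.2, -3.13, 0], [0, 0, -0.05]], [[1.2, -3.13, 0], [0, 0, -0.05]]]}}

```text
t: 4.2
tool_pos: [0.6706, 0.1729, 0.3251]
orientation: [2.715, 1.577, 0.003]
force: [2.5, -2.0, 2.7]
opening: 0.0004
gripper_force: 2.0
```

Run:
```python
from h import *
goto((.6884,.1378,.323),-55.7)
r=robot.read_state()['tool_pos'][:2]-[.6172,.1322]; print(np.linalg.norm(r),np.degrees(np.arctan2(r[1],r[0])))
print(robot.read_state()['q'])
im,d,c,W=load('scene1'); z=W[...,2]; v,u=np.mgrid[0:384,0:512]
w=(u>390)&(u<470)&(v>220)&(v<300)
w=(W[...,0]>.38)&(W[...,0]<.58)&(W[...,1]>-.43)&(W[...,1]<-.22)
blobs(w&(z>.142)&(z<.18),W,'sc-back'); blobs(w&(z>.12)&(z<.137),W,'sc-up')
im,d,c,W=load('top1'); z=W[...,2]
w=(W[...,0]>.38)&(W[...,0]<.58)&(W[...,1]>-.43)&(W[...,1]<-.22)
blobs(w&(z>.142)&(z<.18),W,'top-back'); blobs(w&(z>.12)&(z<.137),W,'top-up')
```

```text
t 4.20 pos [0.6706 0.1729 0.3251] yang -29.71 tilt [ 2.6e-03 -5.0e-04 -1.0e+00] F [ 2.5 -2.   2.7] open 0.0004
shift [-21.6  32.8   2.2] len 39 turn 0.454
0.0671106555138577 37.29712810816363
[ 1.78557909e-01  4.20999745e-01  1.29029912e+00 -9.82718929e-04
  1.42785655e+00  6.97231300e-01]
sc-back [309, 240, 37, 11, 209] med [ 0.4796 -0.3163  0.1505] mean [ 0.48  -0.316  0.15 ] min [ 0.453 -0.366  0.142] max [ 0.511 -0.263  0.158] ax 113.6
sc-up [308, 246, 18, 5, 37] med [ 0.4591 -0.2819  0.132 ] mean [ 0.4616 -0.2846  0.1304] min [ 0.455 -0.315  0.12 ] max [ 0.476 -0.268  0.137] ax 114.3
sc-up [326, 249, 19, 17, 76] med [ 0.4832 -0.3411  0.1299] mean [ 0.4741 -0.3436  0.1298] min [ 0.431 -0.368  0.12 ] max [ 0.501 -0.32   0.137] ax 155.5
top-back [358, 232, 38, 15, 248] med [ 0.4841 -0.3113  0.1528] mean [ 0.4843 -0.3115  0.1525] min [ 0.457 -0.365  0.143] max [ 0.511 -0.262  0.159] ax 113.2
top-up [370, 224, 7, 12, 36] med [ 0.5105 -0.3068  0.1297] mean [ 0.5112 -0.3071  0.129 ] min [ 0.496 -0.316  0.121] max [ 0.527 -0.299  0.135] ax -155.9
top-up [376, 242, 8, 17, 50] med [ 0.4561 -0.3311  0.1302] mean [ 0.4558 -0.3306  0.1296] min [ 0.434 -0.342  0.12 ] max [ 0.478 -0.32   0.137] ax -156.8
```

Request:
{"fn": "apply_moves", "kwargs": {"series": [[[1.2, -3.13, 0], [0, 0, -0.05]], [[1.2, -3.13, 0], [0, 0, -0.05]], [[1.2, -3.13, 0], [0, 0, -0.05]], [[1.2, -3.13, 0], [0, 0, -0.05]], [[1.2, -3.13, 0], [0, 0, -0.05]], [[1.2, -3.13, 0], [0, 0, -0.05]], [[1.2, -3.13, 0], [0, 0, -0.05]], [[1.2, -3.13, 0], [0, 0, -0.05]], [[1.2, -3.13, 0], [0, 0, -0.05]], [[1.2, -3.13, 0], [0, 0, -0.05]], [[1.2, -3.13, 0], [0, 0, -0.05]], [[1.2, -3.13, 0], [0, 0, -0.05]]]}}

```text
t: 5.2
tool_pos: [0.6382, 0.1959, 0.3252]
orientation: [2.127, 2.309, 0.003]
force: [3.3, -1.4, 1.9]
opening: 0.0006
gripper_force: 1.9
```

Request:
{"fn": "apply_moves", "kwargs": {"series": [[[1.2, -3.13, 0], [0, 0, -0.05]], [[1.2, -3.13, 0], [0, 0, -0.05]], [[1.2, -3.13, 0], [0, 0, -0.05]], [[1.2, -3.13, 0], [0, 0, -0.05]], [[1.2, -3.13, 0], [0, 0, -0.05]], [[1.2, -3.13, 0], [0, 0, -0.05]], [[1.2, -3.13, 0], [0, 0, -0.05]], [[1.2, -3.13, 0], [0, 0, -0.05]], [[1.2, -3.13, 0], [0, 0, -0.05]], [[1.2, -3.13, 0], [0, 0, -0.05]], [[1.2, -3.13, 0], [0, 0, -0.05]], [[1.2, -3.13, 0], [0, 0, -0.05]]]}}

```text
t: 6.2
tool_pos: [0.5986, 0.1966, 0.3252]
orientation: [1.349, 2.834, 0.003]
force: [3.6, 0.4, 0.5]
opening: 0.0003
gripper_force: 1.8
```

Run:
```python
from h import *
goto((.6884,.1378,.323),81.5)
p=robot.read_state()['tool_pos'][:2]-[.6172,.1322]; print(np.linalg.norm(p))
```

```text
t 6.20 pos [0.5986 0.1966 0.3252] yang 39.08 tilt [ 3.3e-03  6.0e-04 -1.0e+00] F [3.6 0.4 0.5] open 0.0003
shift [-102.3   32.6    2.4] len 107 turn -0.740
0.06707389603816799
```

Request:
{"fn": "apply_moves", "kwargs": {"series": [[[1.2, -3.13, 0], [0, 0, -0.05]], [[1.2, -3.13, 0], [0, 0, -0.05]], [[1.2, -3.13, 0], [0, 0, -0.05]], [[1.2, -3.13, 0], [0, 0, -0.05]], [[1.2, -3.13, 0], [0, 0, -0.05]], [[1.2, -3.13, 0], [0, 0, -0.05]], [[1.2, -3.13, 0], [0, 0, -0.05]], [[1.2, -3.13, 0], [0, 0, -0.05]], [[1.2, -3.13, 0], [0, 0, -0.05]], [[0.6, -1.56, 0], [0, 0, -0.025]], [[0.6, -1.56, 0], [0, 0, -0.025]], [[0.6, -1.56, 0], [0, 0, -0.025]]]}}

```text
t: 7.2
tool_pos: [0.5686, 0.1789, 0.3248]
orientation: [0.57, 3.088, 0.003]
force: [2.4, 3.8, -0.4]
opening: 0.0006
gripper_force: 2.1
```

Request:
{"fn": "apply_moves", "kwargs": {"series": [[[0.3, -0.78, 0], [0, 0, -0.0125]], [[0.3, -0.78, 0], [0, 0, -0.0125]], [[0, 0, 0], [0, 0, 0]], [[0, 0, 0], [0, 0, 0]]]}}

```text
t: 7.53
tool_pos: [0.5673, 0.1772, 0.3245]
orientation: [0.536, 3.095, 0.001]
force: [1.8, 2.5, 2.6]
opening: 0.0005
gripper_force: 1.4
```

Run:
```python
from h import *
goto((.6884,.1378,.323),81.5)
p=robot.read_state()['tool_pos'][:2]-[.6172,.1322]; print(np.linalg.norm(p))
for n in('top','scene'):
    im,d=robot.read_camera(n); c=robot.calibration(n)
    np.savez(n+'2.npz',im=im,d=d,**{k:np.array(v) for k,v in c.items()})
    W=pts(n,d,c); H=hsv(im); z=W[...,2]
    blue=(H[...,0]>95)&(H[...,0]<125)&(H[...,1]>120)
    blobs(blue&(z>.13)&(z<.19),W,n+' blue',8)
im,d,c,W=load('top2'); a=im
b,_,_,_=load('scene2'); cv2.imwrite('pics/b.png',cv2.resize(np.hstack([a[100:260,140:300],b[100:260,150:350]]),None,fx=2,fy=2))
```

```text
t 7.53 pos [0.5673 0.1772 0.3245] yang 70.35 tilt [ 6.e-04  3.e-04 -1.e+00] F [1.8 2.5 2.6] open 0.0005
shift [-127.3    3.6    1.5] len 127 turn -0.195
0.06720361664166749
top blue [255, 119, 6, 8, 29] med [0.7716 0.0694 0.17  ] mean [0.7723 0.0701 0.1669] min [0.768 0.063 0.143] max [0.778 0.079 0.176] ax 70.1
top blue [224, 142, 35, 47, 486] med [0.6212 0.112  0.159 ] mean [0.6294 0.1082 0.1595] min [0.576 0.042 0.142] max [0.711 0.15  0.181] ax -157.1
top blue [277, 195, 5, 8, 22] med [ 0.555  -0.0225  0.1714] mean [ 0.5543 -0.0224  0.1686] min [ 0.547 -0.028  0.146] max [ 0.564 -0.018  0.175] ax 160.4
top blue [195, 217, 7, 6, 22] med [0.4613 0.192  0.1727] mean [0.4616 0.1928 0.1692] min [0.457 0.186 0.151] max [0.468 0.201 0.176] ax 66.8
scene blue [269, 150, 3, 8, 16] med [0.7687 0.0643 0.1635] mean [0.7692 0.0655 0.162 ] min [0.762 0.058 0.146] max [0.776 0.075 0.172] ax 51.8
scene blue [210, 159, 46, 27, 394] med [0.5954 0.1112 0.1523] mean [0.6068 0.1125 0.1514] min [0.524 0.042 0.13 ] max [0.709 0.162 0.174] ax 159.6
scene blue [190, 182, 3, 8, 11] med [0.4565 0.186  0.1665] mean [0.4563 0.1864 0.1639] min [0.453 0.184 0.147] max [0.459 0.192 0.176] ax 59.9
scene blue [257, 190, 5, 10, 36] med [ 0.5505 -0.0264  0.1582] mean [ 0.5516 -0.0269  0.1587] min [ 0.545 -0.032  0.138] max [ 0.561 -0.018  0.177] ax 163.6
```

View pics/b.png

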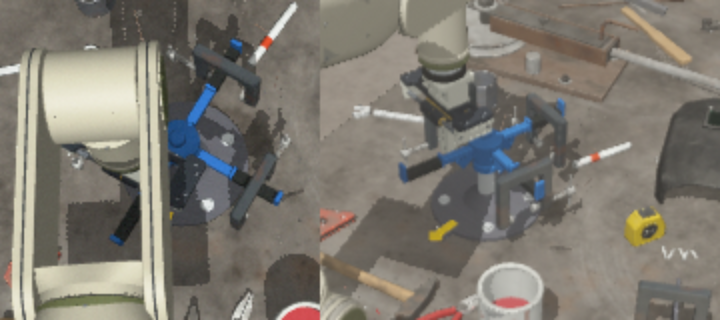

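The empty arm is now at about 158.2° (top view tips at (118,240) and (237,45) in the crop), so 13.3° remain. The other clamps are still hung.

Request:
{"fn": "apply_moves", "kwargs": {"series": [[[0.6, -1.56, 0], [0, 0, -0.025]], [[0.6, -1.56, 0], [0, 0, -0.025]], [[0.6, -1.56, 0], [0, 0, -0.025]], [[0.6, -1.56, 0], [0, 0, -0.025]], [[0.6, -1.56, 0], [0, 0, -0.025]], [[0.6, -1.56, 0], [0, 0, -0.025]], [[0.6, -1.56, 0], [0, 0, -0.025]], [[0.45, -1.16, 0], [0, 0, -0.019]], [[0.3, -0.78, 0], [0, 0, -0.0125]], [[0.3, -0.78, 0], [0, 0, -0.0125]], [[0.2, -0.5, 0], [0, 0, -0.008]], [[0, 0, 0], [0, 0, 0]]]}}

```text
t: 8.63
tool_pos: [0.5585, 0.1646, 0.3241]
orientation: [-0.181, -3.136, 0.0]
force: [1.0, 3.4, 1.2]
opening: 0.0004
gripper_force: 1.4
```

```bash
cat >> h.py <<'E'
HUB=np.array([.6172,.1322])
def arms(tag):
    im,d=robot.read_camera('top'); c=robot.calibration('top')
    np.savez(tag+'.npz',im=im,d=d,**{k:np.array(v) for k,v in c.items()})
    W=pts('top',d,c); H=hsv(im); z=W[...,2]
    m=(H[...,0]>95)&(H[...,0]<125)&(H[...,1]>120)&(z>.13)&(z<.19)
    n,l,st,_=cv2.connectedComponentsWithStats(m.astype(np.uint8))
    for i in range(1,n):
        p=W[l==i][:,:2].mean(0)-HUB
        if np.linalg.norm(p)>.14 and st[i,4]>10: print('tip',(p+HUB).round(4),st[i,4],'ang %.2f'%np.degrees(np.arctan2(p[1],p[0])))
    return im,d,c,W
E
python3 - <<'E'
from h import *
goto((.6884,.1378,.323),81.5); arms('top3')
E
```

```text
t 8.63 pos [0.5585 0.1646 0.3241] yang 83.38 tilt [-3.e-04 -2.e-04 -1.e+00] F [1.  3.4 1.2] open 0.0004
shift [-132.1  -11.7    1.1] len 133 turn 0.033
tip [0.7825 0.1071] 27 ang -8.65
tip [ 0.5921 -0.0322] 22 ang -98.69
tip [0.4519 0.1561] 21 ang 171.76
```

Request:
{"fn": "apply_moves", "kwargs": {"series": [[[0, 3, 0], [0, 0, 0]], [[0, 7, 0], [0, 0, 0]], [[0, 5, 0], [0, 0, 0]], [[0, 0, -15], [0, 0, 0]], [[0, 0, -35], [0, 0, 0]], [[0, 0, -35], [0, 0, 0]], [[0, 0, -15], [0, 0, 0]], [[0, 0, 0], [0, 0, 0]]]}}

```text
t: 9.35
tool_pos: [0.5612, 0.1803, 0.4297]
orientation: [0.181, 3.129, 0.003]
force: [0.9, -0.1, 0.7]
opening: 0.0
gripper_force: 0.0
```

Run:
```python
from h import *
goto((.485,-.312,.43),23.1); arms('top4')
ax=np.radians(-66.7); ex=np.array([np.cos(ax),np.sin(ax)]); ez=np.array([-ex[1],ex[0]])
o=np.array([.4843,-.3115])
for n in('top0','top1','scene1'):
    im,d,c,W=load(n); w=(W[...,0]>.38)&(W[...,0]<.58)&(W[...,1]>-.43)&(W[...,1]<-.22)&(W[...,2]>.147)&(W[...,2]<.18)
    p=W[w]; q=(p[:,:2]-o); X=q@ex*1000; Z=q@ez*1000
    core=(abs(X)<30)
    print(n,'X',np.percentile(X,[0,2,98,100]).round(1),'Z',np.percentile(Z[core],[0,3,50,97,100]).round(1),'fit',np.polyfit(X[core],Z[core],1).round(3),'z',np.percentile(p[core][:,2],[10,50,90]).round(4))
    w=(W[...,0]>.38)&(W[...,0]<.58)&(W[...,1]>-.43)&(W[...,1]<-.22)&(W[...,2]>.125)&(W[...,2]<.135)
    q=W[w][:,:2]-o; print('  up X',np.median(q@ex*1000).round(1),'Z',np.percentile(q@ez*1000,[0,100]).round(1))
```

```text
t 9.35 pos [0.5612 0.1803 0.4297] yang 83.38 tilt [ 0.0078  0.0016 -1.    ] F [ 0.9 -0.1  0.7] open 0.0000
shift [  18.9 -497.8   -1.7] len 498 turn 1.052
tip [0.7821 0.1073] 25 ang -8.58
tip [ 0.5916 -0.0325] 20 ang -98.84
top0 X [-53.  -50.4  52.8  56.7] Z [-8.9 -8.2  0.2  8.4  9. ] fit [-0.005  0.097] z [0.1499 0.1526 0.1554]
  up X 6.5 Z [-56.5  43.2]
top1 X [-53.8 -50.2  51.3  55. ] Z [-8.9 -8.2  0.1  8.5  9. ] fit [0.005 0.081] z [0.1504 0.1531 0.1552]
  up X 6.4 Z [-56.5  43.1]
scene1 X [-51.8 -50.   54.1  57.5] Z [-17.2 -13.3  -5.7   4.2   7.5] fit [ 0.04  -4.979] z [0.1479 0.1511 0.1545]
  up X 8.1 Z [-59.6  40.1]
```

Request:
{"fn": "apply_moves", "kwargs": {"series": [[[1.1, -36, 0], [0, 0, 0]], [[1.1, -36, 0], [0, 0, 0]], [[1.1, -36, 0], [0, 0, 0]], [[1.1, -36, 0], [0, 0, 0]], [[1.1, -36, 0], [0, 0, 0]], [[1.1, -36, 0], [0, 0, 0]], [[1.1, -36, 0], [0, 0, 0]], [[1.1, -36, 0], [0, 0, 0]], [[1.1, -36, 0], [0, 0, 0]], [[1.1, -36, 0], [0, 0, 0]], [[1.1, -36, 0], [0, 0, 0]], [[1.1, -36, 0], [0, 0, 0]]], "claw": 0.55}}

```text
t: 10.4
tool_pos: [0.4965, -0.2493, 0.4219]
orientation: [-0.182, -3.133, -0.002]
force: [0.5, 0.9, 0.4]
opening: 0.0513
gripper_force: 0.0
```

Request:
{"fn": "apply_moves", "kwargs": {"series": [[[1.1, -36, 0], [0, 0, 0]], [[1.1, -36, 0], [0, 0, 0]], [[0, 0, 0], [0, 0, 0.117]], [[0, 0, 0], [0, 0, 0.117]], [[0, 0, 0], [0, 0, 0.117]], [[0, 0, 0], [0, 0, 0.117]], [[0, 0, 0], [0, 0, 0.117]], [[0, 0, 0], [0, 0, 0.117]], [[0, 0, 0], [0, 0, 0.117]], [[0, 0, 0], [0, 0, 0.117]], [[0, 0, 0], [0, 0, 0.116]], [[0, 0, 0], [0, 0, 0]]]}}

```text
t: 11.4
tool_pos: [0.4867, -0.3189, 0.4218]
orientation: [-1.737, -2.613, -0.0]
force: [0.4, -0.5, 0.3]
opening: 0.051
gripper_force: 0.0
```

Run:
```python
from h import *
goto((.4875,-.3188,.319),23.1)
arms('top5')
c=robot.calibration('wrist'); im,d=robot.read_camera('wrist')
np.savez('w5.npz',im=im,d=d,**{k:np.array(v) for k,v in c.items()})
# equidistant fisheye -> world
v,u=np.mgrid[0:384,0:512]; a=(u-c['cx'])/c['fx']; b=(v-c['cy'])/c['fy']; r=np.hypot(a,b)+1e-9
s=np.tan(np.minimum(r,1.4))/r; P=np.stack([a*s*d,b*s*d,d],-1); T=np.linalg.inv(np.array(c['extrinsics'])); W=P@T[:3,:3].T+T[:3,3]; W[d<=0]=np.nan
print(T.round(3)[:3,3])
ax=np.radians(-66.7); ex=np.array([np.cos(ax),np.sin(ax)]); ez=np.array([-ex[1],ex[0]]); o=np.array([.4875,-.3188])
p=W[(W[...,2]>.147)&(W[...,2]<.165)]; q=p[:,:2]-o; k=np.linalg.norm(q,axis=1)<.09; q=q[k];p=p[k]
X=q@ex*1000;Z=q@ez*1000; co=abs(X)<30
print(len(p),'X',np.percentile(X,[0,2,98,100]).round(1),'Z',np.percentile(Z[co],[0,3,50,97,100]).round(1),np.polyfit(X[co],Z[co],1).round(3),'z',np.median(p[co][:,2]))
cv2.imwrite('pics/w5.png',im)
```

```text
t 11.40 pos [ 0.4867 -0.3189  0.4218] yang 22.77 tilt [-0.0028  0.0021 -1.    ] F [ 0.4 -0.5  0.3] open 0.0510
shift [ -0.6   1.  102.8] len 103 turn -0.006
tip [0.7824 0.1074] 25 ang -8.54
tip [0.6415 0.2972] 27 ang 81.63
tip [ 0.5912 -0.0326] 19 ang -98.98
tip [0.4519 0.1563] 22 ang 171.71
[ 0.454 -0.245  0.403]
2341 X [-59.9 -57.8  45.7  50. ] Z [-10.3  -9.8  -1.9   6.9   7.2] [-0.007 -1.569] z 0.15232415651352516
```

View pics/w5.png

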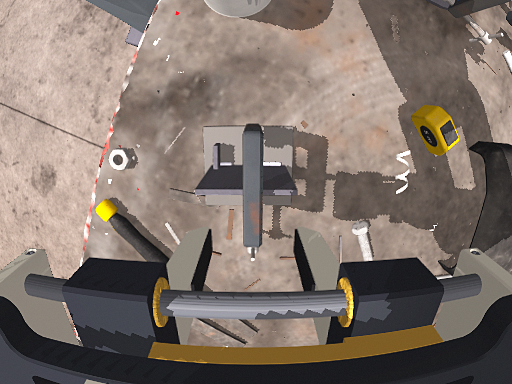

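The wrist view shows the clamp back at column 253, centred between the open fingers (about 207 and 297) and square to them. All four rotor tips agree on 171.46°, in line with the pointer. I'll descend and grip high, so the fingertips clear the upright and later the seat.

Request:
{"fn": "apply_moves", "kwargs": {"series": [[[0, 0, 30], [0, 0, -0.006]], [[0, 0, 30], [0, 0, 0]], [[0, 0, 20], [0, 0, 0]], [[0, 0, 12], [0, 0, 0]], [[0, 0, 7], [0, 0, 0]], [[0, 0, 2], [0, 0, 0]], [[0, 0, 0], [0, 0, 0]], [[0, 0, 0], [0, 0, 0]]]}}

```text
t: 12.17
tool_pos: [0.4872, -0.3196, 0.3246]
orientation: [1.722, 2.625, -0.0]
force: [1.1, -0.5, 0.0]
opening: 0.051
gripper_force: 0.0
```

Request:
{"fn": "apply_moves", "kwargs": {"series": [[[0, 0, 0], [0, 0, 0]], [[0, 0, 0], [0, 0, 0]], [[0, 0, 0], [0, 0, 0]], [[0, 0, 0], [0, 0, 0]], [[0, 0, 0], [0, 0, 0]], [[0, 0, 0], [0, 0, 0]], [[0, 0, 0], [0, 0, 0]], [[0, 0, 0], [0, 0, 0]]], "claw": 0, "newtons": 50}}

```text
t: 12.83
tool_pos: [0.4867, -0.3193, 0.3234]
orientation: [1.724, 2.626, -0.0]
force: [-0.6, 0.3, 2.6]
opening: 0.0173
gripper_force: 50.0
```

Run:
```python
from h import *
goto((.4875,-.3188,.5),23.1)
```

```text
t 12.83 pos [ 0.4867 -0.3193  0.3234] yang 23.43 tilt [ 1.e-04 -2.e-04 -1.e+00] F [-0.6  0.3  2.6] open 0.0173
shift [ 1.000e-01  9.000e-01 -1.766e+02] len 177 turn 0.006
```

Gripped at 50 N. Now lift gently, then check.

Request:
{"fn": "apply_moves", "kwargs": {"series": [[[0, 0, -2], [0, 0, 0]], [[0, 0, -5], [0, 0, 0]], [[0, 0, -10], [0, 0, 0]], [[0, 0, -18], [0, 0, 0]], [[0, 0, -22], [0, 0, 0]], [[0, 0, -22], [0, 0, 0]], [[0, 0, -22], [0, 0, 0]], [[0, 0, -22], [0, 0, 0]], [[0, 0, -22], [0, 0, 0]], [[0, 0, -22], [0, 0, 0]], [[0, 0, -10], [0, 0, 0]], [[0, 0, 0], [0, 0, 0]]]}}

```text
t: 13.83
tool_pos: [0.487, -0.3193, 0.5039]
orientation: [1.721, 2.622, -0.001]
force: [-0.2, -0.4, -6.0]
opening: 0.0177
gripper_force: 50.0
```

Run:
```python
from h import *
goto((.4886,.1514,.5),-8.5)
im,d=robot.read_camera('scene'); c=robot.calibration('scene'); W=pts('s',d,c)
np.savez('scene6.npz',im=im,d=d,**{k:np.array(v) for k,v in c.items()})
cv2.imwrite('pics/s6.png',cv2.resize(im[100:320,230:470],None,fx=2,fy=2))
```

```text
t 13.83 pos [ 0.487  -0.3193  0.5039] yang 23.44 tilt [ 0.0044 -0.0033 -1.    ] F [-0.2 -0.4 -6. ] open 0.0177
shift [431.3 188.7   2.3] len 471 turn 0.557
```

View pics/s6.png

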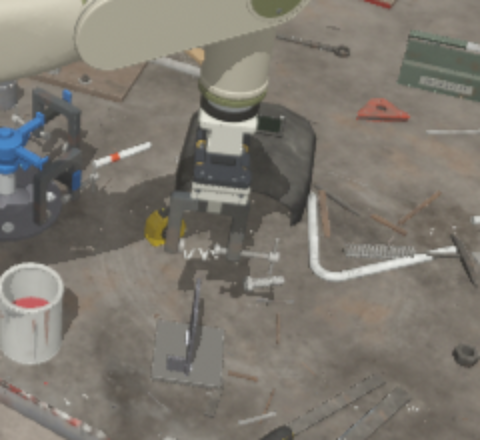

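The clamp is held level with its legs at (175,220) and (238,225), and the work piece has not moved. I'll carry it over the seat, aiming 10 mm off so the arm enters at the mouth centre.

Request:
{"fn": "apply_moves", "kwargs": {"series": [[[5.3, 2.3, 0], [0, 0, 0]], [[13.2, 5.7, 0], [0, 0, 0]], [[25.8, 11.2, 0], [0, 0, 0]], [[25.8, 11.2, 0], [0, 0, 0]], [[25.8, 11.2, 0], [0, 0, 0]], [[25.8, 11.2, 0], [0, 0, 0]], [[25.8, 11.2, 0], [0, 0, 0]], [[25.8, 11.2, 0], [0, 0, 0]], [[25.8, 11.2, 0], [0, 0, 0]], [[25.8, 11.2, 0], [0, 0, 0]], [[25.8, 11.2, 0], [0, 0, 0]], [[25.8, 11.2, 0], [0, 0, 0]]]}}

```text
t: 14.88
tool_pos: [0.4859, -0.0154, 0.4984]
orientation: [-1.722, -2.625, 0.001]
force: [-0.2, -0.7, -5.4]
opening: 0.0176
gripper_force: 50.0
```

Request:
{"fn": "apply_moves", "kwargs": {"series": [[[25.8, 11.2, 0], [0, 0, 0]], [[25.8, 11.2, 0], [0, 0, 0]], [[25.8, 11.2, 0], [0, 0, 0]], [[25.8, 11.2, 0], [0, 0, 0]], [[25.8, 11.2, 0], [0, 0, 0]], [[11.9, 5, 0], [0, 0, 0]], [[5.4, 2.3, 0], [0, 0, 0]], [[0, 0, 0], [0, 0, 0.093]], [[0, 0, 0], [0, 0, 0.093]], [[0, 0, 0], [0, 0, 0.093]], [[0, 0, 0], [0, 0, 0.093]], [[0, 0, 0], [0, 0, 0.093]]]}}

```text
t: 15.88
tool_pos: [0.4862, 0.1414, 0.4989]
orientation: [-2.287, -2.152, 0.003]
force: [1.5, -0.6, -5.9]
opening: 0.0175
gripper_force: 50.0
```

Request:
{"fn": "apply_moves", "kwargs": {"series": [[[0, 0, 0], [0, 0, 0.092]], [[0, 0, 0], [0, 0, 0]], [[0, 0, 0], [0, 0, 0]]]}}

```text
t: 16.13
tool_pos: [0.4864, 0.1414, 0.4993]
orientation: [-2.376, -2.054, 0.002]
force: [-0.7, -0.1, -5.3]
opening: 0.0178
gripper_force: 50.0
```

Run:
```python
from h import *
goto((.4871,.1415,.395),-8.5)
im,d,c,W=arms('top7')
im2,d2=robot.read_camera('wrist')
im3,d3=robot.read_camera('scene')
np.savez('scene7.npz',im=im3,d=d3,**{k:np.array(v) for k,v in robot.calibration('scene').items()})
cv2.imwrite('pics/c7.png',np.hstack([im2[:,80:430],cv2.resize(im3[100:292,150:350],(400,384))]))
```

```text
t 16.13 pos [0.4864 0.1414 0.4993] yang -8.33 tilt [-1.5e-03 -4.0e-04 -1.0e+00] F [-0.7 -0.1 -5.3] open 0.0178
shift [  0.3   0.8 104.3] len 104 turn 0.003
tip [0.7825 0.1074] 25 ang -8.52
tip [ 0.5915 -0.0323] 21 ang -98.87
```

View pics/c7.png

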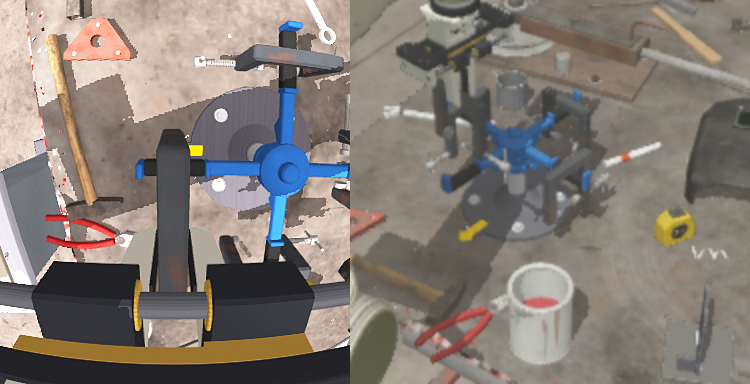

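The wrist view shows the clamp over the black seat between the lip at (140,168) and the shoulder at (203,168), square to the arm. Lower until the mouth is past the arm, then shift back 10 mm.

Request:
{"fn": "apply_moves", "kwargs": {"series": [[[0, 0.8, 10], [0, 0, 0.003]], [[0, 0, 20], [0, 0, 0]], [[0, 0, 20], [0, 0, 0]], [[0, 0, 16], [0, 0, 0]], [[0, 0, 12], [0, 0, 0]], [[0, 0, 12], [0, 0, 0]], [[0, 0, 12], [0, 0, 0]], [[0, 0, 12], [0, 0, 0]], [[0, 0, 8], [0, 0, 0]], [[0, 0, 4], [0, 0, 0]], [[0, 0, 0], [0, 0, 0]], [[0, 0, 0], [0, 0, 0]]]}}

```text
t: 17.28
tool_pos: [0.4877, 0.1415, 0.3744]
orientation: [2.383, 2.048, 0.0]
force: [0.4, 0.2, -6.7]
opening: 0.0176
gripper_force: 50.0
```

Request:
{"fn": "apply_moves", "kwargs": {"series": [[[2.5, 0, 0], [0, 0, 0]], [[2.5, 0, 0], [0, 0, 0]], [[2.5, 0, 0], [0, 0, 0]], [[2.5, 0, 0], [0, 0, 0]], [[0, 0, 0], [0, 0, 0]], [[0, 0, 0], [0, 0, 0]]]}}

```text
t: 17.78
tool_pos: [0.4891, 0.1516, 0.3742]
orientation: [2.382, 2.048, 0.0]
force: [-0.5, 0.8, -6.3]
opening: 0.0176
gripper_force: 50.0
```

Run:
```python
from h import *
goto((.4886,.1514,.3484),-8.5)
arms('top8')
```

```text
t 17.78 pos [0.4891 0.1516 0.3742] yang -8.62 tilt [ 1.e-04 -0.e+00 -1.e+00] F [-0.5  0.8 -6.3] open 0.0176
shift [-0.3 -0.5 25.8] len 26 turn -0.002
tip [0.7821 0.1071] 25 ang -8.65
tip [0.6418 0.2974] 26 ang 81.52
tip [ 0.5916 -0.0323] 21 ang -98.85
```

Request:
{"fn": "apply_moves", "kwargs": {"series": [[[0, 0, 6], [0, 0, 0]], [[0, 0, 6], [0, 0, 0]], [[0, 0, 5], [0, 0, 0]], [[0, 0, 3], [0, 0, 0]], [[0, 0, 2], [0, 0, 0]], [[0, 0, 1], [0, 0, 0]], [[0, 0, 0], [0, 0, 0]], [[0, 0, 0], [0, 0, 0]]]}}

```text
t: 18.5
tool_pos: [0.4892, 0.1514, 0.3513]
orientation: [2.383, 2.047, 0.0]
force: [-0.3, -0.5, -5.7]
opening: 0.0179
gripper_force: 50.0
```

Request:
{"fn": "apply_moves", "kwargs": {"series": [[[0, 0, 0.7], [0, 0, 0]], [[0, 0, 0.7], [0, 0, 0]], [[0, 0, 0], [0, 0, 0]]]}}

```text
t: 18.75
tool_pos: [0.4891, 0.1513, 0.3498]
orientation: [2.383, 2.048, 0.0]
force: [-0.1, -0.0, -5.4]
opening: 0.0173
gripper_force: 50.0
```

Request:
{"fn": "apply_moves", "kwargs": {"series": [[[0, 0, 0.7], [0, 0, 0]], [[0, 0, 0.5], [0, 0, 0]], [[0, 0, 0], [0, 0, 0]]]}}

```text
t: 19.0
tool_pos: [0.4891, 0.1514, 0.3484]
orientation: [-2.383, -2.048, 0.0]
force: [-0.2, -0.0, -5.0]
opening: 0.0174
gripper_force: 50.0
```

Request:
{"fn": "apply_moves", "kwargs": {"series": [[[0, 0, 0.5], [0, 0, 0]], [[0, 0, 0.3], [0, 0, 0]], [[0, 0, 0], [0, 0, 0]]]}}

```text
t: 19.25
tool_pos: [0.4891, 0.1514, 0.3483]
orientation: [2.382, 2.048, 0.0]
force: [-3.4, -0.9, 0.9]
opening: 0.0177
gripper_force: 50.0
```

The weight has come off at the predicted height, so the clamp is seated. Open only slightly (the lip is close), let it settle, then withdraw upward.

Request:
{"fn": "apply_moves", "kwargs": {"series": [[[0, 0, 0], [0, 0, 0]], [[0, 0, 0], [0, 0, 0]], [[0, 0, 0], [0, 0, 0]], [[0, 0, 0], [0, 0, 0]], [[0, 0, 0], [0, 0, 0]], [[0, 0, 0], [0, 0, 0]]], "claw": 0.25}}

```text
t: 19.75
tool_pos: [0.4892, 0.1514, 0.3478]
orientation: [2.383, 2.048, 0.0]
force: [1.0, -0.3, 0.8]
opening: 0.0231
gripper_force: 0.0
```

Run:
```python
from h import *
goto((.4886,.1514,.3484),-8.5)
arms('top9')
im,d=robot.read_camera('wrist'); im3,d3=robot.read_camera('scene')
cv2.imwrite('pics/c9.png',np.hstack([im[:,80:430],cv2.resize(im3[100:292,150:350],(400,384))]))
```

```text
t 19.75 pos [0.4892 0.1514 0.3478] yang -8.65 tilt [ 3.e-04  1.e-04 -1.e+00] F [ 1.  -0.3  0.8] open 0.0231
shift [-0.  -0.6 -0.6] len 1 turn -0.003
tip [0.7829 0.1074] 26 ang -8.53
tip [0.6417 0.2975] 27 ang 81.56
tip [ 0.5917 -0.0323] 21 ang -98.81
```

View pics/c9.png

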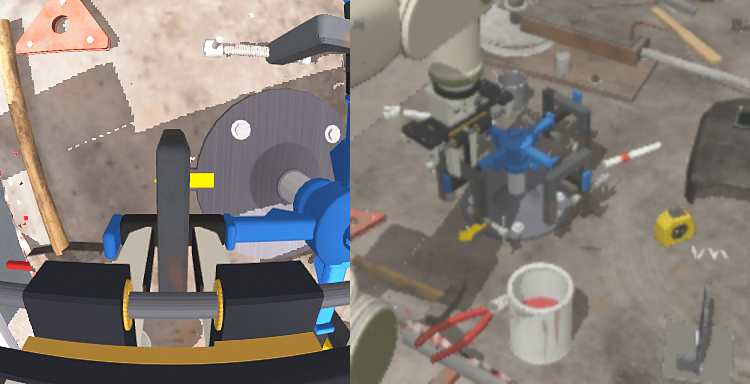

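The clamp hangs on the seat between the lip (112,235) and the shoulder (232,232), and the fingers are open on both sides of it. Withdraw upward, then move aside.

Request:
{"fn": "apply_moves", "kwargs": {"series": [[[0, 0, -2], [0, 0, 0]], [[0, 0, -4], [0, 0, 0]], [[0, 0, -6], [0, 0, 0]], [[0, 0, -8], [0, 0, 0]], [[0, 0, -12], [0, 0, 0]], [[0, 0, -20], [0, 0, 0]], [[0, 0, -30], [0, 0, 0]], [[0, 0, -30], [0, 0, 0]], [[0, 0, -20], [0, 0, 0]], [[0, 0, 0], [0, 0, 0]]]}}

```text
t: 20.73
tool_pos: [0.4896, 0.1515, 0.487]
orientation: [2.379, 2.044, 0.014]
force: [1.0, -0.2, 0.7]
opening: 0.0232
gripper_force: 0.0
```

Request:
{"fn": "apply_moves", "kwargs": {"series": [[[-20, 0, 0], [0, 0, 0]], [[-35, 0, 0], [0, 0, 0]], [[-35, 0, 0], [0, 0, 0]], [[-35, 0, 0], [0, 0, 0]], [[-35, 0, 0], [0, 0, 0]], [[-35, 0, 0], [0, 0, 0]], [[-35, 0, 0], [0, 0, 0]], [[-35, 0, 0], [0, 0, 0]], [[-35, 0, 0], [0, 0, 0]], [[-20, 0, 0], [0, 0, 0]], [[0, 0, 0], [0, 0, 0]], [[0, 0, 0], [0, 0, 0]]]}}

```text
t: 21.73
tool_pos: [0.4406, -0.1658, 0.4799]
orientation: [-2.385, -2.044, -0.0]
force: [0.1, -0.4, 0.5]
opening: 0.0234
gripper_force: 0.0
```

Run:
```python
from h import *
im,d,c,W=arms('top10'); a=load('top0')
for n,(m) in {'tin':((slice(250,290),slice(274,313))),'work':((slice(220,270),slice(340,412)))}.items():
    print(n,np.nanmedian(np.abs(im[m].astype(int)-a[0][m].astype(int))))
im3,_=robot.read_camera('scene')
cv2.imwrite('pics/c10.png',np.hstack([cv2.resize(im[90:290,130:400],(520,385)),im3[110:303,150:350].repeat(2,0).repeat(2,1)[:385,:280]]))
print(robot.read_state()['t'],robot.read_state()['tool_pos'])
```

```text
tip [0.7821 0.1071] 26 ang -8.65
tip [0.6416 0.2973] 27 ang 81.60
tip [ 0.5917 -0.0325] 20 ang -98.80
tip [0.4517 0.1562] 23 ang 171.74
tin 10.0
work 113.0
21.8333 [ 0.44101856 -0.16441258  0.47994992]
```

View pics/c10.png

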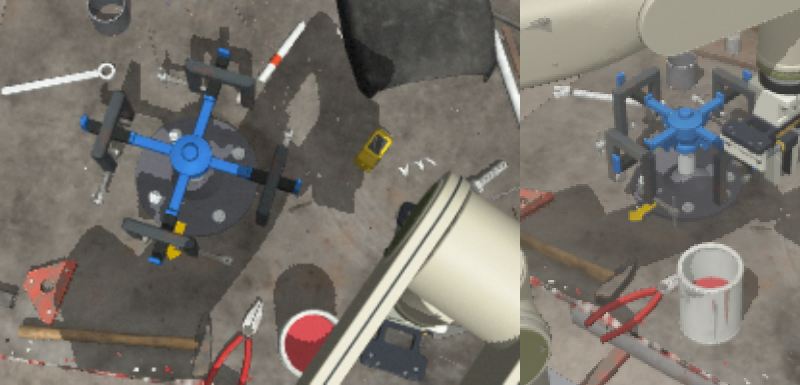

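All four clamps hang on their arms, the arm is at 171.5° over the yellow pointer, and the loose items are undisturbed. Handing in.

```bash
python3 -c "
from plant import robot
print(robot.close_job())"
```

```text
the job is handed in; nothing more can be done
None
```

The clamp hangs on the formerly empty arm, which was turned to within about 0.1° of the yellow pointer. The other three clamps stayed on their arms, no loose item was seen to move (the arm hid the work piece in the last check), and the job was handed in at about 22 s; no verdict came back.

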